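Ready the wet foot grinder for a disc change

ROBOT

A 6-joint arm with a two-finger parallel gripper is mounted at the origin on the work surface. World frame = base frame: x ahead of the robot, y to its left, z up, the work surface at z = 0. Lengths are in mm, angles in degrees, forces in N, time in s.
With the tool pointing down it reaches from about 300 to 850 mm from the base axis. Payload 4.2 kg.
Tool frame: the origin (TCP) lies at the very end of the fingers, on their centre line; the grasp point (between the pads) lies 19 mm behind it; z points along the fingers, y is the line along which they close (so a half turn about z gives the same grasp; the last joint's range is limited). The gripper opens to 91 mm and grips with 3 to 60 N. Pads are 32 mm wide; open, the fingers measure 118 mm over their backs; the gripper's body (76 mm by 178 mm) begins 60 mm behind the grasp point.
Start: joints at [-68.812, 18.312, 89.639, -0, 72.044, -1.146], TCP at [218.506, -531.882, 213.976] pointing down, gripper open.
Joint ranges: [-177.97, 177.97], [-48.28, 115.42], [12.27, 149.76], [-77.06, 257.06], [2.81, 150.46], [-146.56, 146.56]. Speed limits (degrees/s): [147.25, 147.25, 180, 180, 180, 180].

INTERFACE

Orientations are given as [roll, pitch, yaw] about the fixed x, y, z axes, in that order (R = Rz(yaw) Ry(pitch) Rx(roll)).
In Python, from workcell import * gives the robot as it stands.
- The arm moves only by the tool move_arm, never from a script. Its argument "motion" is a list of rows, each a list of 3 entries, a list of its own where there are three numbers: the finger opening in mm, from 0 to 91.2, then the shift along the world's x, y, z in units of 25 mm (1.0 is 25 mm), then the turn, a rotation vector about the world's x, y, z in units of 4 degrees (1.0 is 4 degrees). In form: [[grip, [x, y, z], [ax, ay, az]], ...]. A call has 1 to 20 rows; each row shifts and turns the commanded pose from where the row before left it; what a row does not reach is not made up. A row lasts 1/12 s, in which the tool goes at most 41.7 mm and 7.16 degrees, less where a joint would pass 70% of its speed; a pose out of reach is approached as far as the arm can. A call with a number of a shift or a turn outside -1 to 1 is refused whole. A call with a gripper value outside its range is refused whole. The fingers move at their own pace and stop on an object; "grip_force" is the grip in N (left out, the last holds). Time passes only in rows, so rows that do not move let the fingers close. It gives the time, the measured TCP pose, the force, the opening and the grip force at its end, in the units of the state.
- state(): the state, without advancing time (a new reading comes with each control period).
- grab_frame(name): name is "side" or "top"; returns the picture (400x640x3 uint8, blue, green, red); there is no depth.
- camera_info(name): a dict with "fx", "fy", "cx", "cy" (pixels), "rvec" (rotation vector, rad) and "tvec" (3), from world to camera coordinates, as OpenCV has them. Camera axes: x right, y down, z forward; pixel columns grow to the right and rows downward; lengths in mm; the calibration is good to about 2 mm. A picture is of the moment at which its call begins. camera_info takes no time and is no camera call.
- job_done(): hands the job in; it is judged then, once.
The state is a dict: "time_s": time; "qpos": joint angles; "qvel": joint speeds; "effort": joint torques, N m; "ee_pos": TCP position; "ee_rot": TCP orientation; "force": force on the tool from outside, world axes, zero at the start; "torque": the same for the moment, N m; "gripper_width": finger opening in mm; "gripper_force": force on a finger pad.
Only numpy, scipy, OpenCV 4.12 (cv2) and the standard library are available. Lean on these libraries where they do the work, as an engineer would, in place of code of your own. Each camera call takes 0.05 s, during which the arm holds its last target. There are 200 camera calls.

TASK

Get the pottery grinder ready for a disc change. First swing the water spout well clear of the disc, then tilt the black jog lever to one side and hold it until the notch in the rim of the turning plate (red mark) has come round to the lock bolt, and let the lever spring back to the middle. Then slide the lock bolt fully home into the notch and loosen the orange wing knob in the middle, which has a left-hand thread, by turning it clockwise at least a quarter turn; keep off the disc and its plate, and leave the pots and tools around the machine where they are.

Things in the scene. Friction and masses are not known exactly. Their poses are not given: they have to be found in the camera images.
- grinder_deck (a point): Point on the spindle axis at the height of the machine's deck (110 mm above the table). The wet grinder is a cream box, 370 mm deep by 400 wide, fixed to the table. This point's axes: x = to the machine's back (away from the operator), y = to its left, z = up. All 'machine' directions below are these. A splash wall of radius 137 mm, 42 mm high above the deck, runs round the back half only; a water tank (75 x 85 mm, 97 mm high) stands on the deck at machine x +120, y -150 mm
- spout_pivot (a point): Upright axis about which the water spout swings, at the height of its pipe (215 mm above the table; the pipe is a 12 mm round steel tube, about 191 mm long from here to the nozzle), at the back left of the deck. Axes turn with the spout
- spout_nozzle (a point): Nozzle end of the spout's pipe, at the pipe's height; a brass nozzle 16 mm across hangs 19 mm below. At the start it is over the knob, about 18 mm above it, and keeps a gripper from it
- spout (a joint): Swing of the spout, rad: 0 = nozzle over the spindle axis, grows clockwise seen from above (nozzle goes to the front left, towards the operator), range -1.5 to 1.5. It may be swung either way; about 1 rad is well clear. Light friction (under 1 N at the pipe), stays where it is left
- jog_ball (a point): Centre of the black ball (24 mm) on top of the jog lever, 200 mm above the table when centred, on the deck's front right. Steel stem 10 mm thick below it, down to a pivot 80 mm under the ball; no part of the machine is within 50 mm of ball and upper stem at either side
- jog (a joint): Tilt of the jog lever, rad: 0 = upright (it springs back there), + = leans to machine right (-y), - = to machine left (+y); stops at 0.5 either way. About 6 N at the ball tilts it fully. Held beyond about 0.3 to the right it turns the plate clockwise seen from above at about 0.6 rad/s, to the left anticlockwise; let go, the plate stops within 0.1 s of the lever passing 0.22
- notch (a point): Middle of the only notch in the rim of the turning plate, 94 mm from the spindle axis, 126 mm above the table; 28 mm wide, 11 mm deep, with a red mark on the plate just inside it. The aluminium plate is 200 mm across, 16 mm thick, top 134 mm above the table; the dark abrasive disc on it is 148 mm across, top at 137 mm
- lock_gate (a point): Fixed point at the plate's front, in line with the lock bolt: the notch is at the lock when it is here. The bolt's round nose is 16 mm wide and centres a notch that is up to about 8 mm off
- lock_handle (a point): Middle of the upright red peg (18 mm thick, 34 mm high, top about 156 mm above the table) on the brass lock bolt, at the front of the deck. Nothing stands within 30 mm in front of the peg or beside it; a 24 mm high guide block begins 30 mm behind the peg's axis
- lock (a joint): Travel of the lock bolt towards the spindle (machine +x), m: 0 = out, 0.016 = fully home in the notch. It stops at about 0.005 against the rim if the notch is not there. Takes about 4 N, stays where it is left
- knob_grip (a point): Middle of the orange wing knob's bar, on the spindle axis, 169 mm above the table; the bar is 66 mm long along this point's x axis, 14 mm thick (flat sides) along y, 30 mm high (152 to 182 mm above the table). Turns with knob and plate
- knob (a joint): Turn of the wing knob on the spindle, rad: 0 = tight, grows as it is turned clockwise seen from above, which loosens it. Stiff: 0.2 N m all the way. Without the lock bolt home the whole plate turns along with it
- disc: The turning plate with the abrasive disc on it (sizes above); its origin is on the spindle axis at table height. Not to be pushed or leaned on
- rubbing_block: Grey-green rubbing block 50 x 24 x 18 mm lying on the deck at the right edge. Leave alone; origin under its centre
- blue_cup: Blue cup, 90 mm across, 95 mm high. Leave alone; origin under its centre
- bowl: Yellow-green bowl, 150 mm across, 80 mm high. Leave alone; origin under its centre
- plates: Stack of pale yellow plates, 160 mm across, 46 mm high. Leave alone; origin under its centre
- glaze_tub: White tub, 84 mm across, 105 mm high. Leave alone; origin under its centre
- underglaze: Red-brown bottle, 40 mm across, 95 mm high. Leave alone; origin under its centre
- spare_disc: Spare dark disc lying flat, 150 mm across, 5 mm thick. Leave alone; origin under its centre
- pencil: Yellow pencil lying down, 175 mm long, 8 mm thick. Leave alone; origin under its centre

How it is judged (in metres and radians):
On the way, in this order (a step that is already met when the one before it is completed fails the run):
1. the water spout is swung at least 0.75 rad clear, either way ((value of joint spout above 0.75 rad or value of joint spout below -0.75 rad)), for 0.1 s.
2. the jog lever is held tilted to one side ((value of joint jog above 0.28 rad or value of joint jog below -0.28 rad)), for 0.3 s.
3. the lever is back in the middle with the notch stopped at the lock bolt, within 12 mm (value of joint jog between -0.08 and 0.08 rad and horizontal distance between notch and lock_gate below 0.012 m), for 0.2 s.
4. the lock bolt is home in the notch (pushed in at least 12.5 mm) (value of joint lock above 0.0125 m and horizontal distance between notch and lock_gate below 0.009 m), for 0.2 s.
5. the wing knob is turned clockwise at least 1.45 rad (value of joint knob above 1.45 rad), for 0.1 s.
At the end, for the whole second after the job is handed in: The spout is at least 0.75 rad clear either way, the jog lever is centred (within 0.08 rad), the notch is within 9 mm of the lock gate with the bolt pushed in at least 12.5 mm, and the knob is loosened at least 1.45 rad clockwise and at rest (all of step 4 and (value of joint spout above 0.75 rad or value of joint spout below -0.75 rad) and value of joint jog between -0.08 and 0.08 rad and value of joint knob above 1.45 rad and velocity of joint knob below 0.05 rad/s); the robot touches nothing.
It fails at once if a pot or tool around the machine is shifted by more than 25 mm (distance of any of rubbing_block, blue_cup, bowl, plates, glaze_tub, underglaze, spare_disc, pencil from where it was at the start of the episode above 0.025 m).
It fails at once if the robot pushes or leans on the plate or abrasive disc (over 3 N) (contact force between any of the fingers, the arm and disc above 3 N).
It also fails if it takes over 70 s, if anything falls off the work surface, if the arm or the gripper's body presses on something with over 40 N, if the wrist force passes 120 N, or if a joint passes its speed limit or range.

## Working session

There is one attempt and no reset: what is moved stays moved. The work goes in short steps, Python scripts to look and compute and a tool call to move; the robot and the scene stay as the last step left them, time stands still between calls to the robot, and variables do not carry over. Pictures are saved under pics/ and viewed, at most 10 in all, crops included, and the job is handed in when it is done.

Besides the shell and the picture viewer there is one more tool, called after "Call:" as a command line: name --argument value ..., lists and objects as JSON in quotes. move_arm: Moves the arm, as the interface text tells. Shifts and turns lie within -1 to 1; 1 stands for 25 mm of shift or 4 degrees of turn. Its arguments: {"type":"object","properties":{"motion":{"type":"array","items":{"type":"array"}},"grip_force":{"type":"number"}},"required":["motion"]}

```bash
mkdir -p pics; python3 - <<'E'
from workcell import *
import cv2
for n in("side","top"):
    cv2.imwrite(f"pics/{n}0.png",grab_frame(n)); print(n,camera_info(n))
print(state())
E
```

```text
side {'fx': 499.3018590245416, 'fy': 499.3018590245416, 'cx': 317.00397855458874, 'cy': 195.02205033582763, 'rvec': array([ 2.23071987, -0.20975228,  0.12253199]), 'tvec': array([-493.69847605,  160.53332591, 1673.46044298])}
top {'fx': 462.3186890906083, 'fy': 462.3186890906083, 'cx': 315.7361111823078, 'cy': 194.1693249153431, 'rvec': array([ 2.03094804, -2.17594368,  0.26029357]), 'tvec': array([   4.62595736,  515.53783755, 1336.55387703])}
{'time_s': 0.1, 'qpos': array([-6.88125887e+01,  1.83490005e+01,  8.97010979e+01, -1.06687067e-03,
        7.20444207e+01, -1.14657313e+00]), 'qvel': array([-0.03584086, -0.08718078, -0.15521124, -0.06884463, -0.06906072,
       -0.11746279]), 'effort': array([ 2.03338736e-04, -4.13334167e+01, -2.32509828e+01,  7.27509381e-02,
        4.22123855e-02, -4.39471205e-05]), 'ee_pos': array([ 218.32273015, -531.43410834,  213.18271603]), 'ee_rot': array([-1.79905479e+02, -8.77178631e-04,  2.23343135e+01]), 'force': array([0.49219817, 0.6170025 , 0.48873088]), 'torque': array([ 0.00662684,  0.05545144, -0.00146674]), 'gripper_force': 0.0, 'gripper_width': 91.19726227395833}
```

View pics/top0.png

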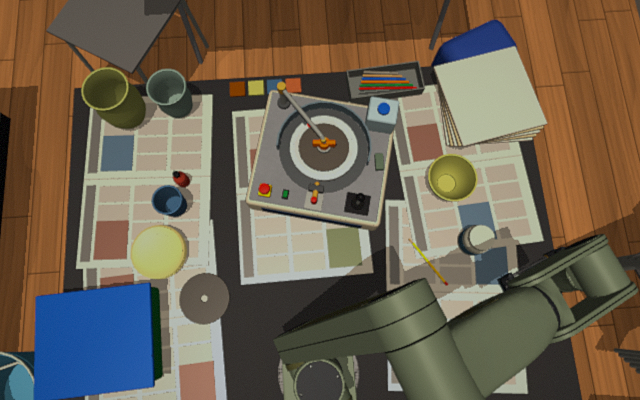

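View pics/side0.png

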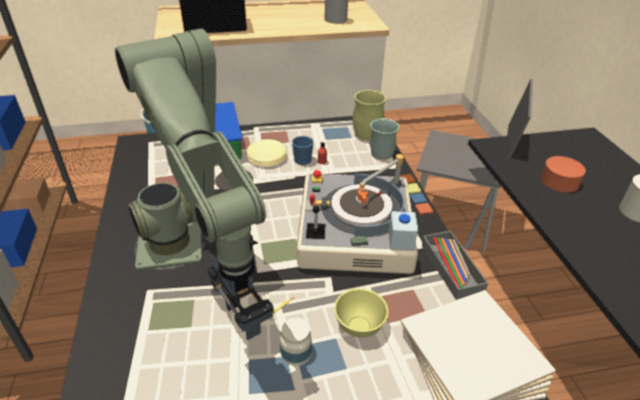

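The top view shows the grinder at about (320,155), with the knob near (323,144), lock peg near (314,197), jog near (358,202) and spout pivot near (283,95). I'll enlarge that area.

```bash
python3 - <<'E'
import cv2
a=cv2.imread("pics/top0.png")[80:232,235:420]
cv2.imwrite("pics/t1.png",cv2.resize(a,None,fx=4,fy=4,interpolation=cv2.INTER_CUBIC)[:600])
a=cv2.imread("pics/side0.png")[140:280,290:440]
cv2.imwrite("pics/s1.png",cv2.resize(a,None,fx=4,fy=4,interpolation=cv2.INTER_CUBIC))
E
```

```text
(no output)
```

View pics/t1.png

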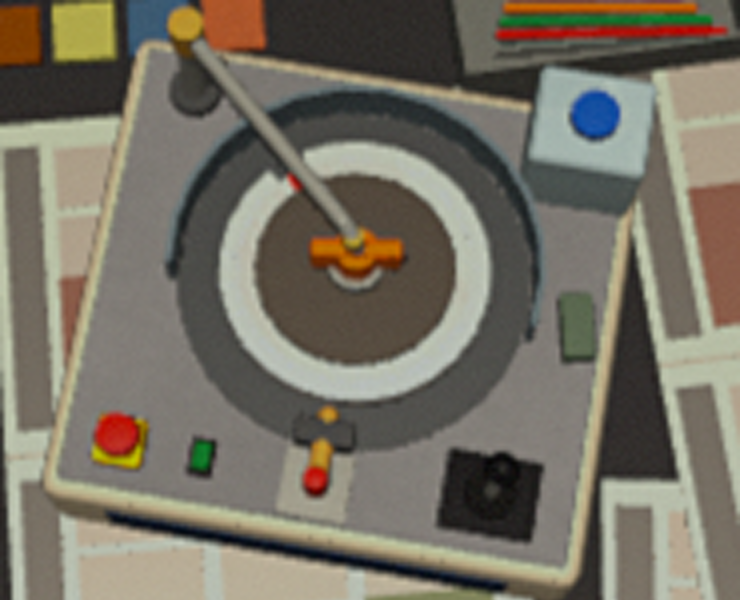

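View pics/s1.png

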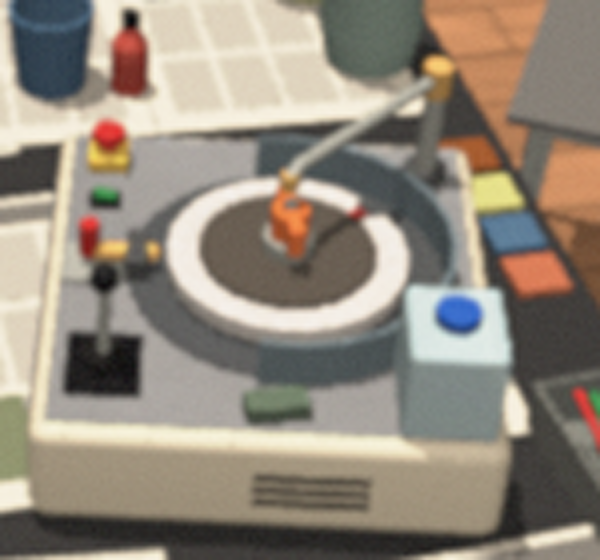

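The 4x top crop shows: plate centre (355,271), pivot cap (186,25), nozzle end (352,238), jog ball (502,467), peg top (316,478), bolt nose (328,413), and red mark (294,182) at the back left with the notch at (282,174). The knob bar runs from (311,247) to (403,247).

```bash
cat > h.py <<'E'
from workcell import *
import cv2,numpy as np
def ray(n,u,v,z):
    c=camera_info(n);R=cv2.Rodrigues(np.array(c["rvec"]))[0];t=np.array(c["tvec"])
    d=R.T@np.array([(u-c["cx"])/c["fx"],(v-c["cy"])/c["fy"],1]);o=-R.T@t
    return (o+d*(z-o[2])/d[2])[:2]
T=lambda u,v,z:ray("top",235+u/4,80+v/4,z)
S=lambda u,v,z:ray("side",290+u/4,140+v/4,z)
E
python3 - <<'E'
from h import *
np.set_printoptions(precision=1,suppress=True)
for k,p in dict(plate=(355.5,271,134),discdark=(356,269,137),piv=(186,20,222),noz=(353,236,218),ball=(502,467,200),peg=(316,478,156),nose=(328,413,126),red=(294,182,134),notch=(281,174,134),kL=(311,245,182),kR=(403,245,182),deckFL=(52,483,110),deckFR=(572,577,110),deckBL=(143,47,110)).items(): print(k,T(*p))
for k,p in dict(plate=(288,256,134),ball=(105,277,200),peg=(89,222,156),piv=(438,65,222),nose=(152,250,126)).items(): print("S",k,S(*p))
E
```

```text
plate [634.9 -62.7]
discdark [635.4 -63. ]
piv [798.4  47. ]
noz [631.5 -58.7]
ball [ 466.3 -148.2]
peg [477.1 -22.8]
nose [531.2 -35.3]
red [707.1 -22.4]
notch [714.  -13.2]
kL [639.8 -30.4]
kR [635.5 -95.3]
deckFL [496.7 167.4]
deckFR [ 402.3 -201.8]
deckBL [834.5  85.5]
S plate [637.8 -70.9]
S ball [ 468.6 -148.3]
S peg [480.  -25.4]
S piv [797.6  53. ]
S nose [531.8 -34.1]
```

Call:
move_arm --motion '[[0, [0, 0, 1], [0, 0, 0]], [0, [0, 0, 1], [0, 0, 0]], [0, [0.95, 0.9, 0], [0, 0, 0]], [0, [0.95, 0.9, 0], [0, 0, 0]], [0, [0.95, 0.9, 0], [0, 0, 0]], [0, [0.95, 0.9, 0], [0, 0, 0]], [0, [0.95, 0.9, 0], [0, 0, 0]], [0, [0.95, 0.9, 0], [0, 0, 0]], [0, [0.95, 0.9, 0], [0, 0, 0]], [0, [0.95, 0.9, 0], [0, 0, 0]], [0, [0.95, 0.9, 0], [0, 0, 0]], [0, [0.95, 0.9, 0], [0, 0, 0]], [0, [0.95, 0.9, 0], [0, 0, 0]], [0, [0.95, 0.9, 0], [0, 0, 0]], [0, [0.95, 0.9, 0], [0, 0, 0]], [0, [0.95, 0.9, 0], [0, 0, 0]], [0, [0.95, 0.9, 0], [0, 0, 0]], [0, [0.95, 0.9, 0], [0, 0, 0]], [0, [0.95, 0.9, 0], [0, 0, 0]], [0, [0, 0, 0], [0, 0, 0]]]'

```text
time_s: 1.77
ee_pos: [625.7, -145.0, 262.5]
ee_rot: [-179.9, -0.1, 22.6]
force: [-0.7, 0.8, -0.9]
gripper_width: 0.1
gripper_force: 0.0
```

Call:
move_arm --motion '[[0, [0.96, 1, 0], [0, 0, 0]], [0, [0.96, 1, 0], [0, 0, 0]], [0, [0.96, 1, 0], [0, 0, 0]], [0, [0, 0, -0.8], [0, 0, 0]], [0, [0, 0, -0.8], [0, 0, 0]], [0, [0, 0, -0.8], [0, 0, 0]], [0, [-0.38, 0.38, 0], [0, 0, 0]], [0, [-0.38, 0.38, 0], [0, 0, 0]], [0, [-0.31, 0.44, 0], [0, 0, 0]], [0, [-0.31, 0.44, 0], [0, 0, 0]], [0, [-0.23, 0.49, 0], [0, 0, 0]], [0, [-0.23, 0.49, 0], [0, 0, 0]], [0, [-0.14, 0.52, 0], [0, 0, 0]], [0, [-0.14, 0.52, 0], [0, 0, 0]], [0, [-0.05, 0.54, 0], [0, 0, 0]], [0, [-0.05, 0.54, 0], [0, 0, 0]], [0, [0.05, 0.54, 0], [0, 0, 0]], [0, [0.05, 0.54, 0], [0, 0, 0]], [0, [0.14, 0.52, 0], [0, 0, 0]], [0, [0.14, 0.52, 0], [0, 0, 0]]]'

```text
time_s: 3.43
ee_pos: [648.6, 98.5, 203.8]
ee_rot: [180.0, 0.0, 22.3]
force: [0.4, -0.9, 1.4]
gripper_width: 0.6
gripper_force: 0.4
```

```bash
python3 - <<'E'
from h import *
a=grab_frame("top");cv2.imwrite("pics/t2.png",cv2.resize(a[50:250,200:440],None,fx=3,fy=3,interpolation=cv2.INTER_CUBIC))
s=state();print(s["qpos"],s["ee_pos"],s["force"])
E
```

```text
[ 7.78783542 26.10769177 78.90767553  0.13738903 74.93007104 75.32218762] [649.25737142 101.18826032 203.68166377] [ 0.57918556  2.01972293 -0.17058352]
```

View pics/t2.png

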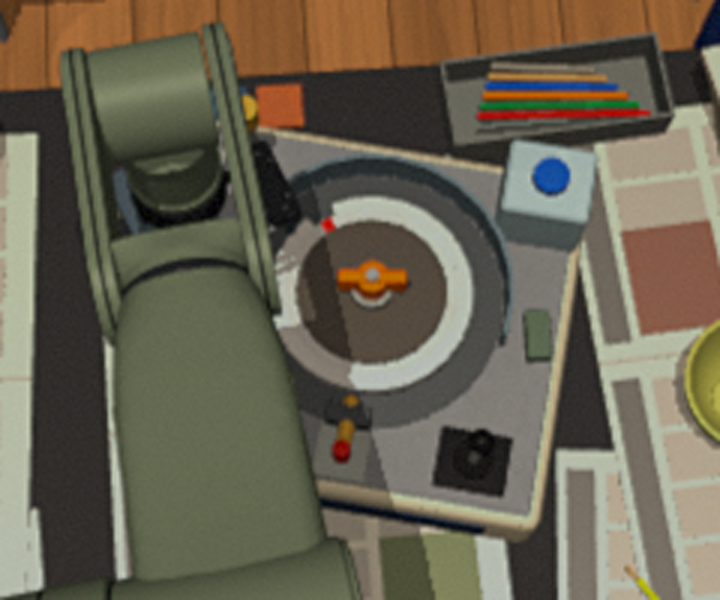

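The spout is clear of the disc, and the jog ball shows at 3x crop pixel (480,440), still upright. Next I'll go to the jog lever.

Call:
move_arm --motion '[[0, [0, -0.5, 0], [0, 0, 0]], [0, [0, 0, 0.9], [0, 0, 0]], [0, [0, 0, 0.9], [0, 0, 0]], [0, [0, 0, 0.9], [0, 0, 0]], [60, [-0.72, -0.95, 0], [0, 0, -0.92]], [60, [-0.72, -0.95, 0], [0, 0, -0.92]], [60, [-0.72, -0.95, 0], [0, 0, -0.92]], [60, [-0.72, -0.95, 0], [0, 0, -0.92]], [60, [-0.72, -0.95, 0], [0, 0, -0.92]], [60, [-0.72, -0.95, 0], [0, 0, -0.92]], [60, [-0.72, -0.95, 0], [0, 0, -0.92]], [60, [-0.72, -0.95, 0], [0, 0, -0.92]], [60, [-0.72, -0.95, 0], [0, 0, -0.92]], [60, [-0.72, -0.95, 0], [0, 0, -0.92]], [60, [0, 0, 0], [0, 0, 0]]]'

```text
time_s: 4.73
ee_pos: [464.9, -156.8, 271.7]
ee_rot: [179.8, 0.1, -14.9]
force: [0.8, -0.2, -0.6]
gripper_width: 59.9
gripper_force: 0.0
```

```bash
python3 - <<'E'
from h import *
a=grab_frame("top");b=grab_frame("side")
cv2.imwrite("pics/ts3.png",np.hstack([cv2.resize(a[80:240,230:430],None,fx=2,fy=2),cv2.resize(b[130:290,270:470],None,fx=2,fy=2)]))
s=state();print(s["qpos"],s["ee_pos"],s["ee_rot"],s["gripper_width"])
E
```

```text
[-1.95854123e+01  8.86488589e+00  9.40343907e+01  8.35897443e-03
  7.70813920e+01  8.50237732e+01] [ 467.55926582 -154.0993622   271.71445359] [-1.79993560e+02 -1.99651601e-02 -1.46110540e+01] 59.80002901377893
```

View pics/ts3.png

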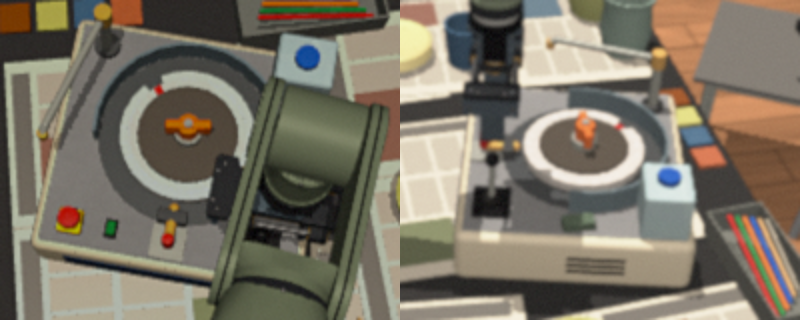

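Top panel: the spout nozzle sits well off the disc at about (43,133), and the left half of the plate, red mark (158,90) and bolt (173,208) are visible past the arm. Now I'll straddle the ball and tilt it left.

Call:
move_arm --motion '[[60, [0, 0.22, -0.88], [0, 0, 0]], [60, [0, 0, -0.88], [0, 0, 0]], [60, [0, 0, -0.88], [0, 0, 0]], [60, [0, 0, -0.88], [0, 0, 0]], [60, [0, 0, 0], [0, 0, 0]], [60, [0.13, 0.5, 0], [0, 0, 0]], [60, [0.13, 0.5, 0], [0, 0, 0]], [60, [0.13, 0.5, 0], [0, 0, 0]], [60, [0.13, 0.5, 0], [0, 0, 0]], [60, [0, 0, 0], [0, 0, 0]], [60, [0, 0, 0], [0, 0, 0]], [60, [0, 0, 0], [0, 0, 0]], [60, [0, 0, 0], [0, 0, 0]], [60, [0, 0, 0], [0, 0, 0]]]'

```text
time_s: 6.0
ee_pos: [481.7, -98.2, 184.2]
ee_rot: [180.0, -0.1, -14.5]
force: [-1.5, -4.6, 3.3]
gripper_width: 60.1
gripper_force: 2.1
```

```bash
cat >> h.py <<'E'
def red(n="top",save=None):
    t0=state()["time_s"];a=grab_frame(n)
    if save: cv2.imwrite(save,a)
    h=cv2.cvtColor(a,cv2.COLOR_BGR2HSV).astype(int);H,s,v=h[...,0],h[...,1],h[...,2]
    m=((H<6)|(H>174))&(s>150)&(v>90)
    out=[]
    nn,l,st,c=cv2.connectedComponentsWithStats(m.astype(np.uint8),connectivity=8)
    for i in range(1,nn):
        p=ray(n,*c[i],134)-[636,-63.5];r=np.hypot(*p)
        if 70<r<105: out.append((round(r),round(float(np.degrees(np.arctan2(p[1],p[0])))+14.4,1),int(st[i,4]),c[i].round(1).tolist()))
    return t0,out
E
python3 - <<'E'
from h import *
for i in range(2): print(red(save=f"pics/r{i}.png"),red("side"))
s=state();print(s["time_s"],s["ee_pos"],s["force"])
E
```

```text
(6.0, [(85, 57.7, 16, [303.0, 128.9])]) (6.05, [(84, 58.6, 2, [373.5, 190.0])])
(6.1, [(84, 61.0, 15, [302.1, 130.2])]) (6.15, [(84, 62.4, 2, [372.0, 189.5])])
6.2 [481.74563527 -97.88344832 183.86448611] [-1.30838294 -3.67991428  3.11257347]
```

Call:
move_arm --motion '[[60, [0, 0, 0], [0, 0, 0]], [60, [0, 0, 0], [0, 0, 0]], [60, [0, 0, 0], [0, 0, 0]], [60, [0, 0, 0], [0, 0, 0]], [60, [0, 0, 0], [0, 0, 0]], [60, [0, 0, 0], [0, 0, 0]], [60, [0, 0, 0], [0, 0, 0]], [60, [0, 0, 0], [0, 0, 0]], [60, [0, 0, 0], [0, 0, 0]], [60, [0, 0, 0], [0, 0, 0]], [60, [0, 0, 0], [0, 0, 0]], [60, [0, 0, 0], [0, 0, 0]], [60, [0, 0, 0], [0, 0, 0]], [60, [0, 0, 0], [0, 0, 0]], [60, [0, 0, 0], [0, 0, 0]], [60, [0, 0, 0], [0, 0, 0]], [60, [0, 0, 0], [0, 0, 0]], [60, [0, 0, 0], [0, 0, 0]], [60, [0, 0, 0], [0, 0, 0]], [60, [0, 0, 0], [0, 0, 0]]]'

```text
time_s: 7.87
ee_pos: [481.2, -97.4, 183.4]
ee_rot: [180.0, 0.0, -14.5]
force: [2.2, -4.3, 2.1]
gripper_width: 60.1
gripper_force: 2.1
```

```bash
python3 - <<'E'
from h import *
print(red(),red("side"));print(state()["time_s"])
E
```

```text
(7.8667, [(83, 120.2, 16, [297.5, 156.4])]) (7.9167, [(82, 122.6, 3, [347.7, 189.3])])
7.9667
```

Call:
move_arm --motion '[[60, [0, 0, 0], [0, 0, 0]], [60, [0, 0, 0], [0, 0, 0]], [60, [0, 0, 0], [0, 0, 0]], [60, [0, 0, 0], [0, 0, 0]], [60, [0, 0, 0], [0, 0, 0]], [60, [0, 0, 0], [0, 0, 0]], [60, [0, 0, 0], [0, 0, 0]], [60, [0, 0, 0], [0, 0, 0]], [60, [0, 0, 0], [0, 0, 0]], [60, [0, 0, 0], [0, 0, 0]], [60, [0, 0, 0], [0, 0, 0]], [60, [0, 0, 0], [0, 0, 0]], [60, [0, 0, 0], [0, 0, 0]], [60, [0, 0, 0], [0, 0, 0]], [60, [0, 0, 0], [0, 0, 0]], [60, [0, 0, 0], [0, 0, 0]], [60, [0, 0, 0], [0, 0, 0]], [60, [0, 0, 0], [0, 0, 0]], [60, [-0.25, -0.97, 0], [0, 0, 0]], [60, [-0.25, -0.97, 0], [0, 0, 0]]]'

```text
time_s: 9.63
ee_pos: [467.7, -143.9, 182.8]
ee_rot: [-179.8, 0.2, -14.4]
force: [-0.6, -0.3, -0.1]
gripper_width: 60.2
gripper_force: 0.0
```

Call:
move_arm --motion '[[60, [0, 0, 0], [0, 0, 0]], [60, [0, 0, 0], [0, 0, 0]], [60, [0, 0, 0], [0, 0, 0]], [60, [0, 0, 0], [0, 0, 0]]]'

```text
time_s: 9.97
ee_pos: [468.4, -144.6, 183.1]
ee_rot: [-179.9, 0.1, -14.4]
force: [0.4, -0.3, -0.1]
gripper_width: 60.0
gripper_force: 0.0
```

```bash
python3 - <<'E'
from h import *
print(red(save="pics/n.png"),red("side",save="pics/ns.png"));s=state();print(s["time_s"],s["ee_pos"],s["force"])
a=cv2.imread("pics/n.png");b=cv2.imread("pics/ns.png")
cv2.imwrite("pics/n2.png",np.hstack([cv2.resize(a[120:220,260:360],None,fx=4,fy=4,interpolation=2),cv2.resize(b[160:260,290:390],None,fx=4,fy=4,interpolation=2)]))
E
```

```text
(9.9667, [(79, 178.1, 18, [318.4, 172.8])]) (10.0167, [])
10.0667 [ 468.71827608 -144.84312736  183.29813634] [ 0.04995184 -0.03260674  0.04019661]
```

View pics/n2.png

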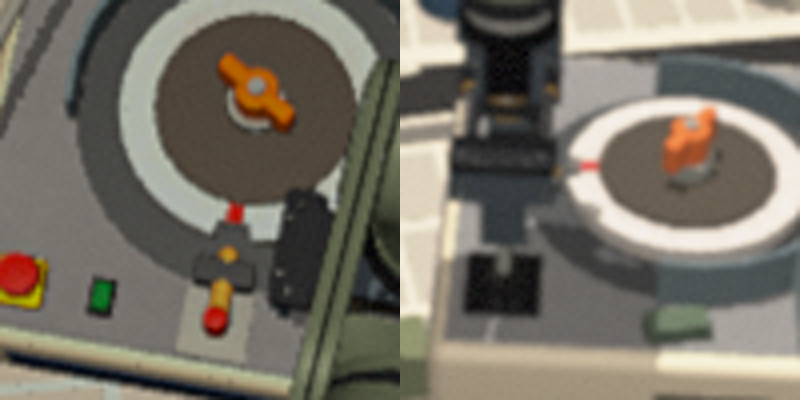

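The red mark at panel pixel (236,213) lines up with the bolt (229,253) to within a few mm, so the lock can go in. I'll push the peg from the front with closed fingers.

Call:
move_arm --motion '[[60, [0, 0, 0.92], [0, 0, 0]], [60, [0, 0, 0.92], [0, 0, 0]], [60, [0, 0, 0.92], [0, 0, 0]], [60, [0, 0, 0.92], [0, 0, 0]], [0, [-0.22, 0.88, 0], [0, 0, 0]], [0, [-0.22, 0.88, 0], [0, 0, 0]], [0, [-0.22, 0.88, 0], [0, 0, 0]], [0, [-0.22, 0.88, 0], [0, 0, 0]], [0, [-0.22, 0.88, 0], [0, 0, 0]], [0, [-0.22, 0.88, 0], [0, 0, 0]], [0, [0, 0, 0], [0, 0, 0]], [0, [0, 0, -0.93], [0, 0, 0]], [0, [0, 0, -0.93], [0, 0, 0]], [0, [0, 0, -0.93], [0, 0, 0]], [0, [0, 0, -0.93], [0, 0, 0]], [0, [0, 0, -0.93], [0, 0, 0]], [0, [0, 0, -0.93], [0, 0, 0]], [0, [0, 0, 0], [0, 0, 0]]]'

```text
time_s: 11.57
ee_pos: [432.6, -13.7, 132.3]
ee_rot: [179.9, 0.5, -14.4]
force: [-1.5, 0.4, -0.6]
gripper_width: 0.2
gripper_force: 0.0
```

Call:
move_arm --motion '[[0, [0.36, -0.09, 0], [0, 0, 0]], [0, [0.36, -0.09, 0], [0, 0, 0]], [0, [0.36, -0.09, 0], [0, 0, 0]], [0, [0.18, -0.045, 0], [0, 0, 0]], [0, [0, 0, 0], [0, 0, 0]]]'

```text
time_s: 11.98
ee_pos: [468.5, -21.9, 136.9]
ee_rot: [-180.0, -0.0, -14.5]
force: [-2.9, 1.6, 3.3]
gripper_width: 0.6
gripper_force: 1.4
```

Call:
move_arm --motion '[[0, [0.1, -0.025, 0], [0, 0, 0]], [0, [0.1, -0.025, 0], [0, 0, 0]], [0, [0, 0, 0], [0, 0, 0]], [0, [0, 0, 0], [0, 0, 0]]]'

```text
time_s: 12.32
ee_pos: [468.8, -22.1, 136.6]
ee_rot: [-180.0, 0.4, -14.5]
force: [-12.1, 3.9, 10.2]
gripper_width: 0.3
gripper_force: 6.3
```

Call:
move_arm --motion '[[0, [0.15, -0.04, 0], [0, 0, 0]], [0, [0.15, -0.04, 0], [0, 0, 0]], [0, [0, 0, 0], [0, 0, 0]], [0, [0, 0, 0], [0, 0, 0]]]'

```text
time_s: 12.65
ee_pos: [469.2, -22.2, 136.3]
ee_rot: [180.0, 1.4, -14.5]
force: [-26.7, 8.8, 22.3]
gripper_width: 0.3
gripper_force: 14.6
```

Call:
move_arm --motion '[[0, [-0.8, 0.2, 0], [0, 0, 0]], [0, [-0.8, 0.2, 0], [0, 0, 0]], [0, [0, 0, 1], [0, 0, 0]], [0, [0, 0, 1], [0, 0, 0]], [0, [0, 0, 1], [0, 0, 0]], [0, [0, 0, 1], [0, 0, 0]], [0, [-1, 0, 1], [0, 0, 0]], [0, [-1, 0, 0], [0, 0, 0]], [0, [-1, 0, 0], [0, 0, 0]], [0, [0, 0, 0], [0, 0, 0]]]'

```text
time_s: 13.48
ee_pos: [362.3, -15.2, 262.4]
ee_rot: [180.0, -0.2, -14.5]
force: [-0.3, -0.4, -1.2]
gripper_width: 0.3
gripper_force: 0.0
```

```bash
python3 - <<'E'
from h import *
print(red(save="pics/n3.png"),red("side",save="pics/ns3.png"));s=state();print(s["time_s"],s["ee_pos"],s["force"])
a=cv2.imread("pics/n3.png");b=cv2.imread("pics/ns3.png")
cv2.imwrite("pics/n4.png",np.hstack([cv2.resize(a[120:220,270:370],None,fx=4,fy=4,interpolation=2),cv2.resize(b[160:260,290:390],None,fx=4,fy=4,interpolation=2)]))
E
```

```text
(13.4833, [(80, 178.4, 18, [318.5, 173.0])]) (13.5333, [(79, 178.0, 1, [337.0, 201.0])])
13.5833 [365.70948341 -15.22739982 262.15772188] [-0.23590824 -0.36534131  0.12709765]
```

View pics/n4.png

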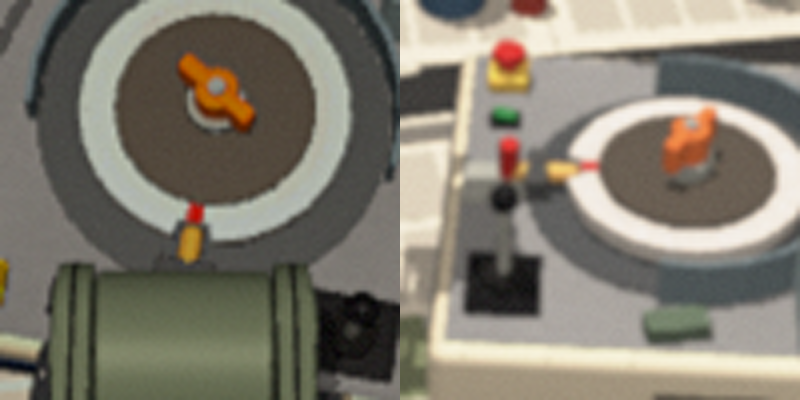

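The brass nose is now in the notch against the red mark, left panel (191,240). In the side view the peg has moved about 15 mm, and the lever stands upright. Next I'll measure the knob bar.

```bash
python3 - <<'E'
from h import *
a=cv2.imread("pics/n3.png")[120:220,270:370]
h=cv2.cvtColor(a,cv2.COLOR_BGR2HSV);m=((h[...,0]>6)&(h[...,0]<16)&(h[...,1]>170)&(h[...,2]>120)).astype(np.uint8)
n,l,st,c=cv2.connectedComponentsWithStats(m);i=1+st[1:,4].argmax();print(st[i],c[i])
ys,xs=np.where(l==i);P=np.array([ray("top",270+x,120+y,178) for x,y in zip(xs,ys)])
w,V=np.linalg.eigh(np.cov(P.T));print(P.mean(0),np.degrees(np.arctan2(V[1],V[0])),w)
for p in((184,60),(252,122)):print(ray("top",270+p[0]/4,120+p[1]/4,180))
print(ray("top",270+216/4,120+88/4,184))
E
```

```text
[47 13 16 14 38] [54.65789474 19.21052632]
[645.12292492 -64.62327676] [136.0288649  46.0288649] [ 12.29706227 229.13313003]
[658.64652866 -40.92944983]
[609.24579348 -85.50669046]
[634.75241127 -61.85953622]
```

Call:
move_arm --motion '[[55, [0.775, -0.14, 0], [0, 0, 0.99]], [55, [0.775, -0.14, 0], [0, 0, 0.99]], [55, [0.775, -0.14, 0], [0, 0, 0.99]], [55, [0.775, -0.14, 0], [0, 0, 0.99]], [55, [0.775, -0.14, 0], [0, 0, 0.99]], [55, [0.775, -0.14, 0], [0, 0, 0.99]], [55, [0.775, -0.14, 0], [0, 0, 0.99]], [55, [0.775, -0.14, 0], [0, 0, 0.99]], [55, [0.775, -0.14, 0], [0, 0, 0.99]], [55, [0.775, -0.14, 0], [0, 0, 0.99]], [55, [0.775, -0.14, 0], [0, 0, 0.99]], [55, [0.775, -0.14, 0], [0, 0, 0.99]], [55, [0.775, -0.14, 0], [0, 0, 0.99]], [55, [0.775, -0.14, 0], [0, 0, 0.99]], [55, [0, 0, -0.5], [0, 0, 0]], [55, [0, 0, 0], [0, 0, 0]], [55, [0, 0, 0], [0, 0, 0]]]'

```text
time_s: 15.0
ee_pos: [636.7, -64.1, 247.1]
ee_rot: [-179.9, 0.1, 41.0]
force: [-0.2, -0.8, -0.3]
gripper_width: 55.2
gripper_force: 0.0
```

```bash
python3 - <<'E'
from h import *
a=grab_frame("top");b=grab_frame("side")
s=state();print(s["time_s"],s["ee_pos"],s["ee_rot"],s["qpos"])
cv2.imwrite("pics/n5.png",np.hstack([cv2.resize(a[100:200,270:370],None,fx=4,fy=4,interpolation=2),cv2.resize(b[130:230,300:400],None,fx=4,fy=4,interpolation=2)]))
E
```

```text
15.1 [636.45837385 -64.01772423 248.69643326] [ 1.79966767e+02 -2.53813260e-02  4.09677148e+01] [-6.77198778e+00  2.32518612e+01  7.70933669e+01 -3.62370590e-03
  7.96131076e+01  4.22609568e+01]
```

View pics/n5.png

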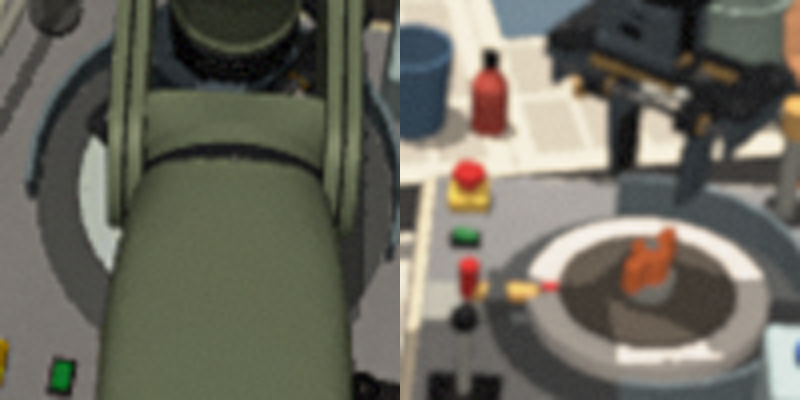

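The fingers straddle the knob bar in the side view, at panel (622,165) and (690,200), with the knob below at (650,260). I'll descend and grip.

Call:
move_arm --motion '[[55, [0, 0, -0.77], [0, 0, 0]], [55, [0, 0, -0.77], [0, 0, 0]], [55, [0, 0, -0.77], [0, 0, 0]], [55, [0, 0, -0.77], [0, 0, 0]], [55, [0, 0, -0.77], [0, 0, 0]], [55, [0, 0, 0], [0, 0, 0]], [55, [0, 0, 0], [0, 0, 0]]]'

```text
time_s: 15.68
ee_pos: [635.8, -63.9, 152.4]
ee_rot: [-180.0, 0.0, 41.0]
force: [0.9, -0.1, -0.6]
gripper_width: 55.2
gripper_force: 0.0
```

Call:
move_arm --motion '[[10, [0, 0, 0], [0, 0, 0]], [10, [0, 0, 0], [0, 0, 0]], [10, [0, 0, 0], [0, 0, 0]], [10, [0, 0, 0], [0, 0, 0]], [10, [0, 0, 0], [0, 0, 0]], [10, [0, 0, 0], [0, 0, 0]]]' --grip_force 30

```text
time_s: 16.18
ee_pos: [636.1, -64.0, 152.6]
ee_rot: [180.0, -0.0, 41.0]
force: [-2.5, 3.0, 1.6]
gripper_width: 18.0
gripper_force: 3.3
```

Call:
move_arm --motion '[[8, [0, 0, 0], [0, 0, 0]], [8, [0, 0, 0], [0, 0, 0]], [8, [0, 0, 0], [0, 0, 0]]]'

```text
time_s: 16.43
ee_pos: [635.0, -62.6, 152.6]
ee_rot: [-179.8, -0.0, 41.0]
force: [-2.9, 4.2, 3.5]
gripper_width: 13.7
gripper_force: 29.9
```

```bash
python3 -c "
from h import *
s=state();print(s['force'],s['torque'],s['gripper_width'],s['gripper_force'],s['ee_pos'],s['ee_rot'])"
```

```text
[-2.88147441  4.20915066  3.54020005] [0.55364438 0.46901835 0.0360415 ] 13.720676794966922 29.948815405368805 [635.0022877  -62.57484793 152.56148904] [-1.79817880e+02 -4.60367154e-03  4.09791651e+01]
```

Call:
move_arm --motion '[[8, [-0.05, 0.05, 0], [0, 0, -0.5]], [8, [0, 0, 0], [0, 0, -1]], [8, [0, 0, 0], [0, 0, -1]], [8, [0, 0, 0], [0, 0, -1]], [8, [0, 0, 0], [0, 0, -1]], [8, [0, 0, 0], [0, 0, -1]], [8, [0, 0, 0], [0, 0, -1]], [8, [0, 0, 0], [0, 0, -1]], [8, [0, 0, 0], [0, 0, -1]], [8, [0, 0, 0], [0, 0, -1]], [8, [0, 0, 0], [0, 0, -1]], [8, [0, 0, 0], [0, 0, -1]]]' --grip_force 35

```text
time_s: 17.43
ee_pos: [633.9, -59.2, 152.6]
ee_rot: [-179.7, 0.1, -5.2]
force: [-3.6, 10.5, 3.5]
gripper_width: 13.9
gripper_force: 34.9
```

Call:
move_arm --motion '[[8, [0, 0, 0], [0, 0, -1]], [8, [0, 0, 0], [0, 0, -1]], [8, [0, 0, 0], [0, 0, -1]], [8, [0, 0, 0], [0, 0, -1]], [8, [0, 0, 0], [0, 0, -1]], [8, [0, 0, 0], [0, 0, -1]], [8, [0, 0, 0], [0, 0, -1]], [8, [0, 0, 0], [0, 0, -1]], [8, [0, 0, 0], [0, 0, -1]], [8, [0, 0, 0], [0, 0, -1]], [8, [0, 0, 0], [0, 0, -1]], [8, [0, 0, 0], [0, 0, -1]], [8, [0, 0, 0], [0, 0, 0]], [8, [0, 0, 0], [0, 0, 0]], [8, [0, 0, 0], [0, 0, 0]]]'

```text
time_s: 18.68
ee_pos: [635.7, -56.0, 152.6]
ee_rot: [-179.5, 0.5, -53.1]
force: [1.8, 18.5, 0.7]
gripper_width: 13.7
gripper_force: 35.0
```

```bash
python3 -c "
from h import *
s=state();print(s['force'],s['torque'],s['gripper_width'],s['gripper_force'],s['qpos'])"
```

```text
[ 1.84585721 18.46827685  0.71288638] [ 2.64468568 -0.19850489 -0.12206769] 13.73393092103441 34.99754101037979 [ -6.41672161  26.28465181  86.18835791   0.72531535  67.49677551
 136.37490727]
```

Call:
move_arm --motion '[[8, [0, 0.25, 0], [0, 0, 0]], [8, [0, 0, 0], [0, 0, 0]], [45, [0, 0, 0], [0, 0, 0]], [45, [0, 0, 0], [0, 0, 0]], [45, [0, 0, 0], [0, 0, 0]], [45, [0, 0, 0], [0, 0, 0]], [45, [0, 0, 0], [0, 0, 0]], [45, [0, 0, 0.5], [0, 0, 0]], [45, [0, 0, 1], [0, 0, 0]], [45, [0, 0, 1], [0, 0, 0]], [45, [0, 0, 1], [0, 0, 0]], [45, [0, 0, 1], [0, 0, 0]], [45, [-1, 0, 0.5], [0, 0, 0]], [45, [-1, 0, 0], [0, 0, 0]], [45, [-1, 0, 0], [0, 0, 0]], [45, [-1, 0, 0], [0, 0, 0]], [45, [-1, 0, 0], [0, 0, 0]], [45, [-1, 0, 0], [0, 0, 0]], [45, [-1, 0, 0], [0, 0, 0]], [45, [-1, 0, 0], [0, 0, 0]]]'

```text
time_s: 20.35
ee_pos: [433.5, -56.4, 276.9]
ee_rot: [-180.0, 0.0, -53.0]
force: [-0.2, 0.2, -0.8]
gripper_width: 45.1
gripper_force: 0.0
```

Call:
move_arm --motion '[[45, [-1, 0, 0], [0, 0, 0]], [45, [-1, 0, 0], [0, 0, 0]], [45, [-1, 0, 0], [0, 0, 0]], [45, [0, 0, 0], [0, 0, 0]], [45, [0, 0, 0], [0, 0, 0]]]'

```text
time_s: 20.77
ee_pos: [359.3, -56.5, 277.5]
ee_rot: [-179.9, -0.1, -53.1]
force: [-0.0, 0.3, 0.4]
gripper_width: 44.6
gripper_force: 0.0
```

```bash
python3 - <<'E'
from h import *
a=grab_frame("top");b=grab_frame("side");print(red(),state()["time_s"])
cv2.imwrite("pics/n6.png",np.hstack([cv2.resize(a[90:230,250:390],None,fx=2.8,fy=2.8,interpolation=2),cv2.resize(b[130:270,290:430],None,fx=2.8,fy=2.8,interpolation=2)]))
E
```

```text
(20.8667, [(80, 178.4, 18, [318.5, 173.0])]) 20.9167
```

View pics/n6.png

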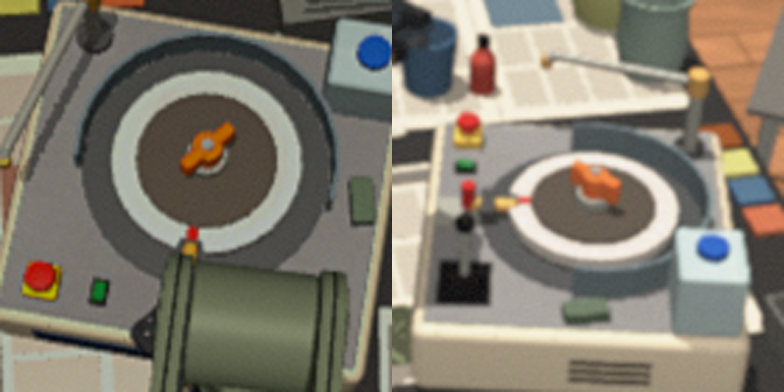

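The bar has turned from about +41° to about −52° (top panel (183,168) to (233,128)). The bolt is still in the notch, the lever is upright, the spout is clear and the arm touches nothing, so I'll hand it in.

```bash
python3 -c "
from workcell import *
print(job_done())"
```

```text
the job is handed in; nothing more can be done
None
```

The job is handed in at about 21 s. In the last pictures the spout is clear, the jog lever upright, the bolt home in the notch, and the wing knob turned about 93° clockwise; the hand-in returned no verdict.

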